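# Load a filament spool on the scanner slide and index it at the detent

## Task

Pick up the spool of orange filament and lower it over the upright spindle of the blue carriage until it sits fully home, then let go of it. Then take the carriage by its yellow grip block and slide it along the rail, towards the scanner, until you feel its ball detent drop into the notch; finish still gripping the block, with the carriage held still at the notch. Do not drop the spool onto the spindle, and leave everything else where it stands.

Things in the scene. Friction and masses are not known exactly. Their poses are not given: they have to be found in the camera images.
- carriage: blue sliding plate, 66 wide (its x) x 150 long (its y) x 12 mm thick. Origin: centre of its underside, 24 mm above the bench. It slides only along its own y, 150 mm in all, +y towards the scanner, with about 2 N of friction; it starts 0 to 30 mm from the -y end of its travel. x, y axes as the rail's.
- scan_rail: the fixed rail, 80 wide (x) x 324 mm long (y), 23 mm high; origin at the centre of its underside. Turned by up to 0.35 rad. A white scanner box 80 mm high is fixed beside it on the +x side, towards the +y end, its face 95 mm from the rail's centre line. The notch, the only one, lies 45 to 125 mm of sliding ahead of where the carriage starts, differently each time: find it by feel.
- seat (a point): on the carriage, the foot of the spindle: 30 mm towards +y from the carriage's middle, on top of the plate. The steel spindle is 12 mm in diameter and rises 46 mm above this point, the last 10 mm a cone. The spool seated fully home rests on the plate here, its centre 25 mm above this point.
- grip (a point): the carriage's grip block: yellow upright block with a black band, 24 mm (x) by 20 mm (y), 50 mm tall above the plate, 55 mm towards -y from the carriage's middle and 85 mm from the spindle. The point lies on its vertical axis, 18 mm below its top, 32 mm above the plate; axes as the carriage's.
- orange_spool_center (a point): centre (half-way up) of the spool of orange filament, loose, standing upright on the bench: 50 mm in diameter, 50 mm tall, white end discs, bore 17 mm right through, about 0.11 kg. Its place and the green spool's are interchanged at random.
- orange_spool: the same orange spool; origin at the centre of its underside
- ball (a joint): hidden spring-loaded ball under the carriage (m): 0 riding on the flat brass strip, about 0.004 at the bottom of the strip's V notch (17 mm wide, 30 degree flanks). Pushed along, the carriage drags at 2 N on the flat, is drawn forward by 8 to 12 N over the 8 mm before the bottom, then resists by 8 to 12 N more than the drag. 2.5 mm off the bottom the ball has come up 1.5 mm.
- green_spool_center (a point): the other filament spool, same size as the orange one but wound green: leave it; point half-way up
- wash (a point): white plastic bottle with red cap, 60 mm across, 160 mm tall, bystander; point at its mid height
- jarp (a point): amber glass jar with blue cap, 60 mm across, 75 mm tall, bystander; point at its mid height
- beakerp (a point): open glass beaker, 68 mm across, 85 mm tall, bystander; point at its mid height
- weightp (a point): brass balance weight, 36 mm across, 46 mm tall, bystander; point 15 mm above its foot
- driverp (a point): screwdriver 150 mm long with red handle lying on the bench, bystander; point at its origin
- slidep (a point): blue plastic box 50 x 80 x 30 mm, bystander; point at its centre
Mind the look-alikes: they are no part of the job. What is shaped like the orange_spool but pink or turquoise is not meant.

How it is judged:
On the way, in this order (a step that is already met when the one before it is completed fails the run):
1. the orange spool sits fully home on the carriage's spindle, let go of (horizontal distance between orange_spool_center and seat below 0.005 m and z of orange_spool_center in the frame of carriage between 0.033 and 0.041 m and angle between orange_spool_center's own z axis and vertical below 0.1 rad and contact force between the fingers and orange_spool below 0.3 N), for 0.2 s.
2. with the spool on it, the gripped carriage stands with its ball in the notch (all of step 1 and value of joint ball above 0.0022 m and contact force between the fingers and carriage above 3 N and linear speed of carriage below 0.01 m/s), for 0.3 s.
At the end, for the whole second after the job is handed in: Orange spool upright on the spindle, within 5 mm of its axis, foot within 4 mm of the plate, tilt under 0.1 rad, fingers off it; ball dropped at least 2.2 mm into the notch (carriage within about 2.5 mm); fingers bear on the carriage with over 3 N; carriage still (under 10 mm/s) (all of step 2); the arm keeps its last pose, push and grip.
It fails at once if the orange spool is dropped onto the spindle (falling free faster than 0.45 m/s, a drop of over 10 mm) (horizontal distance between orange_spool_center and seat below 0.03 m and linear speed of orange_spool above 0.45 m/s and contact force between the fingers and orange_spool below 0.05 N).
It fails at once if a bystander is moved by more than 25 mm (distance of any of green_spool_center, wash, jarp, beakerp, weightp, driverp, slidep from where it was at the start of the episode above 0.025 m).
It also fails if it takes over 72 s, if anything falls off the work surface, if the arm or the gripper's body presses on something with over 40 N, if the wrist force passes 120 N, or if a joint passes its speed limit or range.

## Robot

A 7-joint arm with a two-finger parallel gripper is mounted at the origin on the work surface. World frame = base frame: x ahead of the robot, y to its left, z up, the work surface at z = 0. Lengths are in m, angles in rad, forces in N, time in s.
With the tool pointing down it reaches from about 0.4 to 0.925 m from the base axis. Payload 4.1 kg.
Tool frame: the origin (TCP) lies at the very end of the fingers, on their centre line; the grasp point (between the pads) lies 19 mm behind it; z points along the fingers, x is the direction in which the jaws open and shut, and the axes are right-handed (so a half turn about z gives the same grasp; the last joint's range is limited). The gripper opens to 85 mm and grips with 20 to 120 N. Pads are 22 mm wide; open, the fingers measure 114 mm over their backs; the gripper's body (76 mm by 85 mm) begins 54 mm behind the grasp point. The pads swing forward as they close: fully open they stand 13 mm farther back than shut.
Start: joints at [1.226, 0.398, 0.045, 1.537, -0.019, 1.207, -0.051], TCP at [0.158, -0.63, 0.231] pointing down, gripper open.
Joint ranges: [-2.82, 2.82], [-0.49, 2.23], [-1.37, 1.46], [0, 2.46], [-1.36, 4.5], [0.23, 2], [-2.94, 2.94]. Speed limits (rad/s): [2.57, 2.57, 3.14, 3.14, 3.14, 3.14, 3.14].

## Interface

Orientations are given as a unit quaternion [w, x, y, z].
In Python, from workcell import bot, viewer, job_done gives the robot as it stands.
- The arm moves only by the tool drive_tool, never from a script. Its arguments are lists of equal length, an entry for each row: "hand": the opening, from 0 (shut) to 1 (fully open); "dp": the shift along the tool's x, y, z in units of 50 mm (1.0 is 50 mm), a list of three; "twist": the turn about the tool's z in units of 10 degrees (1.0 is 10 degrees). In form: {"hand": [hand, ...], "dp": [[dx, dy, dz], ...], "twist": [twist, ...]}. A call has 1 to 5 rows; each row shifts and turns the commanded pose from where the row before left it, along the tool's axes as they then stand; what a row does not reach is not made up. A row lasts 1/8 s, in which the tool goes at most 62.5 mm and 10.7 degrees, less where a joint would pass 70% of its speed; a pose out of reach is approached as far as the arm can. A call is refused whole if a number of a shift passes 1 or a number of a turn 1, either way. A call with a gripper value outside its range is refused whole. The fingers move at their own pace and stop on an object; "force" is the grip in N (left out, the last holds). Time passes only in rows, so rows that do not move let the fingers close. It gives the time, the measured TCP pose, the force and the opening at its end, in the units of the state.
- bot.sense(): the state, without advancing time (a new reading comes with each control period).
- viewer.camera(name): name is "scene" or "top" or "wrist"; returns a dict with "color" (420x560x3 uint8, red, green, blue), "z_map" (420x560 float32, m along the optical axis (not along the pixel's ray), 0 where there is no reading), "fovy" (degrees; the focal length in pixels is half the picture's height over the tangent of half this angle, whatever the lens; pixels are square), "cx", "cy" (the principal point, pixels), "R" (3x3) and "t" (3): a world point X has camera coordinates R X + t. Camera axes: x right, y down, z forward; pixel columns grow to the right and rows downward; lengths in m; the calibration is good to about 2 mm. The wrist camera is an equidistant fisheye: a pixel r from the principal point sees the ray r / f radians off the axis. A picture is of the moment at which its call begins.
- job_done(): hands the job in, once; it reports no verdict.
The state is a dict: "clock": time; "joint_pos": joint angles; "qd": joint speeds; "effort": joint torques, N m; "tcp_pos": TCP position; "ee_rot": TCP orientation; "contact_force": force on the tool from outside, world axes, zero at the start; "torque": the same for the moment, N m; "grip_width": finger opening in m.
Only numpy, scipy, OpenCV 4.12 (cv2) and the standard library are available. Lean on these libraries where they do the work, as an engineer would, in place of code of your own. Each camera call takes 0.05 s, during which the arm holds its last target. There are 200 camera calls.

## Working session

There is one attempt and no reset: what is moved stays moved. The work goes in short steps, Python scripts to look and compute and a tool call to move; the robot and the scene stay as the last step left them, time stands still between calls to the robot, and variables do not carry over. Pictures are saved under pics/ and viewed, about 8 in all and at most 12, crops included, and the job is handed in when it is done.

Besides the shell and the picture viewer there is one more tool, called as name([rows], argument=value, ...), one row to a line, values as JSON. drive_tool: Moves the arm, as the interface text tells. Its arguments: {"type":"object","properties":{"hand":{"type":"array"},"dp":{"type":"array"},"twist":{"type":"array"},"force":{"type":"number"}},"required":["hand","dp","twist"]}

```bash
mkdir -p pics; cat > h.py <<'E'
import numpy as np,cv2
from workcell import bot,viewer,job_done
def cam(n):
    c=viewer.camera(n); return c
def foc(c): return c["color"].shape[0]/2/np.tan(np.radians(c["fovy"])/2)
def cloud(c):
    z=c["z_map"];h,w=z.shape;f=foc(c);u,v=np.meshgrid(np.arange(w),np.arange(h))
    P=np.stack([(u-c["cx"])/f*z,(v-c["cy"])/f*z,z],-1)
    return (P-np.array(c["t"]))@np.array(c["R"])
def onplane(c,u,v,h):
    f=foc(c);R=np.array(c["R"]);t=np.array(c["t"])
    d=R.T@np.array([(u-c["cx"])/f,(v-c["cy"])/f,1]);o=-R.T@t
    return o+d*(h-o[2])/d[2]
def save(c,n,box=None,s=1):
    im=c["color"][:,:,::-1]
    if box: im=im[box[1]:box[3],box[0]:box[2]]
    cv2.imwrite("pics/"+n,cv2.resize(im,None,fx=s,fy=s,interpolation=cv2.INTER_CUBIC))
E
python3 - <<'E'
from h import *
import pickle
s=bot.sense();print(s)
a=cam("scene");b=cam("top");pickle.dump((a,b),open("c.pkl","wb"))
save(a,"s0.png",s=1.4);save(b,"t0.png",s=1.4)
for c in(a,b):print(c["fovy"],-np.array(c["R"]).T@c["t"],c["R"])
E
```

```text
{'clock': 0.0, 'joint_pos': array([ 1.2259788 ,  0.39916882,  0.04506332,  1.53787819, -0.01870903,
        1.20689926, -0.05068493]), 'qd': array([ 0.00152199, -0.00155325, -0.00145893, -0.00166821,  0.00030777,
       -0.00176753,  0.00103777]), 'effort': array([ 1.29422833e-04, -4.75126219e+01,  1.36426840e+00, -2.54218805e+01,
        1.15497850e-02,  9.65415034e-03, -1.86545640e-05]), 'tcp_pos': array([ 0.15802938, -0.62984442,  0.23027984]), 'ee_rot': array([-5.38996411e-04,  7.88492899e-01, -6.15043100e-01, -8.01452342e-04]), 'contact_force': array([ 0.14343575,  0.02315393, -0.65989215]), 'torque': array([ 0.07712803, -0.02509508, -0.00655831]), 'grip_width': 0.08548882556820898}
52.49693317163809 [ 1.10092043 -0.40085728  0.8595303 ] [[ 0.54793101  0.83642488 -0.01284638]
 [ 0.61041578 -0.41028153 -0.67754088]
 [-0.57198268  0.36340403 -0.73537292]]
48.27786826698858 [0.36340894 0.01962372 1.18618126] [[-0.01995392 -0.99979652  0.0029583 ]
 [-0.99133876  0.01940079 -0.12988868]
 [ 0.12980486 -0.00552447 -0.99152417]]
```

View pics/s0.png

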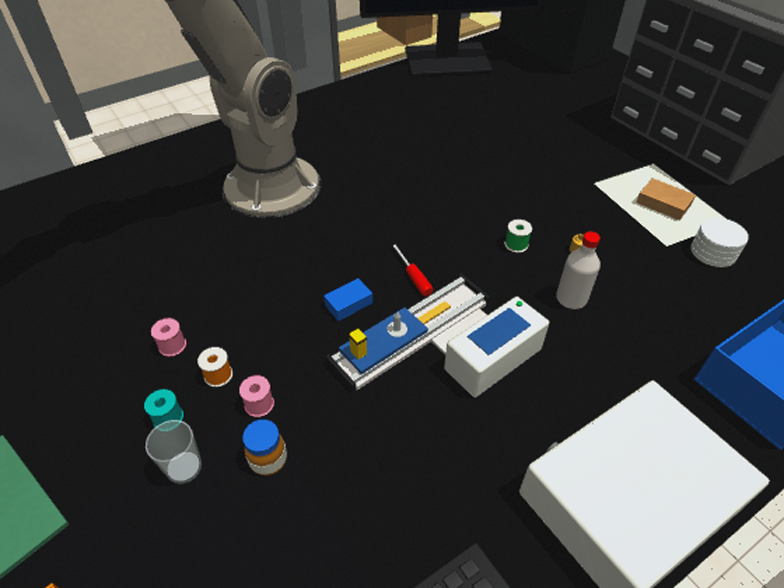

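View pics/t0.png

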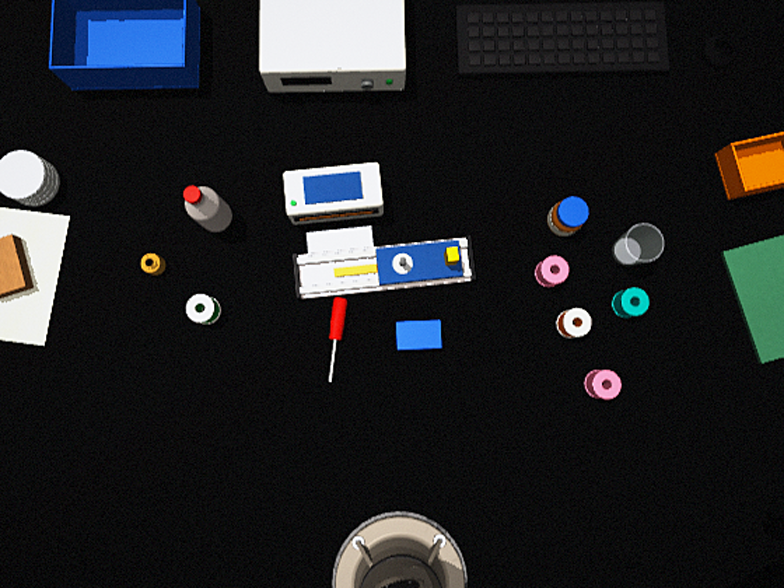

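The orange spool is at view (215,367) in the scene picture and (574,322) in the top picture: white discs with orange winding. The look-alikes are pink at top (552,271) and (602,384), turquoise (630,302) and green (202,309), and the jar is amber. The carriage has its spindle at top (402,263) and its yellow grip at (453,255). The scanner lies to the left, so +y of the rail points left in the image. Next I measure and crop.

```bash
python3 - <<'E'
from h import *
import pickle
a,b=pickle.load(open("c.pkl","rb"))
for nm,c in(("scene",a),("top",b)):
    C=cloud(c);hsv=cv2.cvtColor(c["color"],cv2.COLOR_RGB2HSV);H,S,V=[hsv[...,i].astype(int) for i in range(3)]
    Z=C[...,2];inb=(C[...,0]>.2)&(C[...,0]<.85)&(abs(C[...,1])<.6)
    def comps(m,tag,mn=15):
        n,l,st,ce=cv2.connectedComponentsWithStats((m&inb).astype(np.uint8))
        for i in range(1,n):
            if st[i,4]>=mn:
                P=C[l==i];lo,hi=P.min(0),P.max(0)
                print(nm,tag,st[i,4],"px",ce[i].round(1),"med",np.median(P,0).round(4),"mid",((lo+hi)/2).round(4),"ext",(hi-lo).round(3))
    # top surfaces of all things at spool height
    comps((abs(Z-.05)<.004),"z50",60)
    comps((S<60)&(V>120)&(abs(Z-.05)<.005),"whitetop",60)
    comps((S>150)&(H>8)&(H<18)&(V>60),"orange",20)
    comps((H>22)&(H<32)&(S>150)&(Z>.07),"yellowtop",20)
    comps((H>100)&(H<125)&(S>120)&(Z>.02)&(Z<.045),"blue",100)
    comps((Z>.06)&(Z<.095)&(S<60),"spindle",3)
    m=(H>100)&(H<125)&(S>120)&(abs(Z-.036)<.006)&inb&(C[...,0]>.4)
    n,l,st,ce=cv2.connectedComponentsWithStats(m.astype(np.uint8));i=1+st[1:,4].argmax()
    print("plate",cv2.minAreaRect(C[l==i][:,:2].astype(np.float32)),np.median(Z[l==i]))
    # rail
    m=inb&(Z>.012)&(Z<.03)&(S<70)&(V>100)
    n,l,st,ce=cv2.connectedComponentsWithStats(m.astype(np.uint8));i=1+st[1:,4].argmax()
    print("rail",cv2.minAreaRect(C[l==i][:,:2].astype(np.float32)),st[i,4])
save(b,"crop.png",(340,120,500,300),3.3)
E
```

```text
scene z50 153 px [371.  162.4] med [0.4766 0.3364 0.0504] mid [0.4752 0.3371 0.0501] ext [0.049 0.048 0.007]
scene z50 224 px [117.6 234.9] med [ 0.3317 -0.3622  0.0503] mid [ 0.3315 -0.3625  0.05  ] ext [0.051 0.048 0.008]
scene z50 257 px [151.5 256.2] med [ 0.4391 -0.3177  0.0501] mid [ 0.4368 -0.3178  0.0498] ext [0.051 0.048 0.007]
scene z50 75 px [336.2 265.2] med [0.709  0.0202 0.0502] mid [0.6873 0.0421 0.05  ] ext [0.072 0.055 0.008]
scene z50 287 px [181.4 277.1] med [ 0.5316 -0.2839  0.0503] mid [ 0.531  -0.2839  0.05  ] ext [0.05  0.048 0.008]
scene z50 306 px [114.1 287.3] med [ 0.473  -0.4204  0.0502] mid [ 0.4725 -0.4207  0.0499] ext [0.048 0.049 0.007]
scene z50 73 px [120.5 314.9] med [ 0.5455 -0.4333  0.0507] mid [ 0.5515 -0.431   0.05  ] ext [0.025 0.054 0.008]
scene z50 122 px [189.9 323.7] med [ 0.6491 -0.3195  0.0498] mid [ 0.6382 -0.3155  0.0499] ext [0.04  0.056 0.008]
scene whitetop 141 px [371. 162.] med [0.4758 0.3366 0.0505] mid [0.4751 0.3377 0.0495] ext [0.049 0.047 0.008]
scene whitetop 96 px [364.2 256.4] med [0.7174 0.0935 0.0502] mid [0.7163 0.1045 0
[... 3387 characters left out ...]
 spindle 1486 px [237.9 135.7] med [0.6701 0.1003 0.0784] mid [0.676  0.1028 0.073 ] ext [0.092 0.173 0.026]
top spindle 125 px [153.2 152.6] med [0.63   0.3015 0.0781] mid [0.6436 0.3168 0.0775] ext [0.048 0.047 0.035]
top spindle 326 px [460.2 172.5] med [ 0.572  -0.44    0.0774] mid [ 0.5704 -0.43    0.0749] ext [0.066 0.068 0.03 ]
top spindle 22 px [287.3 185.5] med [ 0.5484 -0.0153  0.0742] mid [ 0.5493 -0.0153  0.0721] ext [0.011 0.01  0.02 ]
plate ((0.5510836243629456, -0.04630238562822342), (0.06481091678142548, 0.14887556433677673), 5.052482604980469) 0.035009984790232804
rail ((0.5191406607627869, 0.09727703034877777), (0.03955672308802605, 0.141560897231102), 4.42628812789917) 426
```

View pics/crop.png

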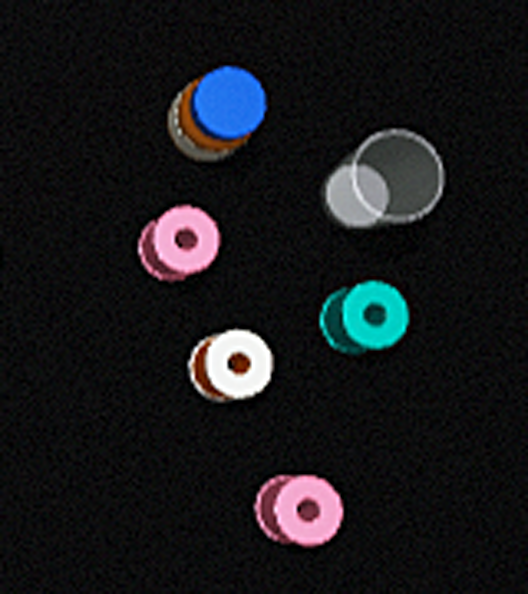

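The crop shows the orange spool at crop (238,362): white discs, brown-orange winding, centre (0.438,-0.317), top z 0.05. Both cameras agree within 2 mm. Rail yaw is about +5°, grip block (0.556,-0.101), spindle (0.549,-0.0155). Their separation is 0.086 m, against 0.085 m given. Now I start the approach.

drive_tool([
  [-0.59,-0.87,0.2],
  [-0.59,-0.87,0.2],
  [-0.59,-0.87,0.2],
  [-0.59,-0.87,0.2],
  [-0.59,-0.87,0.2],
], hand=[1,1,1,1,1], twist=[0,0,0,0,0], force=40)

```text
clock: 0.72
tcp_pos: [0.3341, -0.4329, 0.1807]
ee_rot: [-0.0, 0.788, -0.615, -0.0]
contact_force: [1.8, -0.6, -0.2]
grip_width: 0.0859
```

drive_tool([
  [-0.59,-0.87,0.2],
  [-0.59,-0.87,0.2],
  [-0.59,-0.87,0.2],
  [0,0,0],
  [0,0,0],
], hand=[1,1,1,1,1], twist=[0,0,0,-1,-1])

```text
clock: 1.35
tcp_pos: [0.4386, -0.3157, 0.1507]
ee_rot: [-0.0, 0.885, -0.465, -0.001]
contact_force: [-0.1, 0.3, 0.2]
grip_width: 0.0853
```

drive_tool([
  [0,0,0],
  [0,0,0],
  [0,0,0],
], hand=[1,1,1], twist=[-1,-1,0])

```text
clock: 1.72
tcp_pos: [0.4379, -0.3168, 0.1509]
ee_rot: [-0.0, 0.951, -0.309, -0.0]
contact_force: [0.5, -0.1, -0.5]
grip_width: 0.0852
```

```bash
cat >> h.py <<'E'
from scipy.spatial.transform import Rotation as Ro
def togo(x,y,z,ang=None):
    s=bot.sense();q=s["ee_rot"];R=Ro.from_quat([q[1],q[2],q[3],q[0]]).as_matrix()
    d=R.T@(np.array([x,y,z])-s["tcp_pos"])/.05
    a=np.degrees(np.arctan2(R[1,0],R[0,0]))
    print("t",s["clock"],"tcp",s["tcp_pos"].round(4),"xang",a.round(2),"tilt",R[:,2].round(4),"F",s["contact_force"].round(2),"w",round(s["grip_width"],4))
    print("dp total",d.round(3), "twist",None if ang is None else round((a-ang)/10,3))
E
python3 - <<'E'
from h import *
togo(.438,-.3173,.006,-36)
C=cam("wrist");print(C["cx"],C["cy"],C["fovy"]);save(C,"w1.png",s=1.3)
E
```

```text
t 1.725 tcp [ 0.4379 -0.3168  0.1509] xang -36.04 tilt [-6.e-04  5.e-04 -1.e+00] F [ 0.51 -0.13 -0.47] w 0.0852
dp total [0.009 0.008 2.898] twist -0.004
282.06060792663146 209.3226727648404 65.70646984690485
```

drive_tool([
  [0.01,0.01,0.8],
  [0,0,0.8],
  [0,0,0.6],
  [0,0,0.4],
  [0,0,0.25],
], hand=[1,1,1,1,1], twist=[0,0,0,0,0])

```text
clock: 2.4
tcp_pos: [0.4379, -0.3173, 0.0077]
ee_rot: [-0.0, 0.951, -0.309, -0.001]
contact_force: [0.7, 1.0, 0.0]
grip_width: 0.0856
```

drive_tool([
  [0,0,0],
  [0,0,0],
  [0,0,0],
  [0,0,0],
  [0,0,0],
], hand=[0,0,0,0,0], twist=[0,0,0,0,0], force=40)

```text
clock: 3.02
tcp_pos: [0.4393, -0.3181, 0.0098]
ee_rot: [0.0, 0.951, -0.308, 0.001]
contact_force: [-0.4, 0.8, 5.6]
grip_width: 0.0486
```

drive_tool([
  [0,0,0],
  [0,0,0],
  [0,0,0],
], hand=[0,0,0], twist=[0,0,0])

```text
clock: 3.4
tcp_pos: [0.4393, -0.3182, 0.0099]
ee_rot: [0.0, 0.951, -0.308, 0.001]
contact_force: [0.5, 1.1, 5.7]
grip_width: 0.0485
```

drive_tool([
  [0,0,-0.3],
  [0,0,-0.6],
  [0,0,-0.9],
  [0,0,-0.9],
  [0,0,-0.3],
], hand=[0,0,0,0,0], twist=[0,0,0,0,0])

```text
clock: 4.03
tcp_pos: [0.4397, -0.3184, 0.1621]
ee_rot: [0.001, 0.951, -0.308, 0.003]
contact_force: [0.3, -0.2, -1.8]
grip_width: 0.0485
```

drive_tool([
  [0,0,0],
  [0,0,0],
  [0,0,0],
  [0,0,0],
  [0,0,0],
], hand=[0,0,0,0,0], twist=[-0.9,-0.9,-0.9,-0.9,-0.5])

```text
clock: 4.65
tcp_pos: [0.4373, -0.317, 0.1576]
ee_rot: [-0.001, 0.999, 0.046, -0.001]
contact_force: [0.4, -0.9, -1.5]
grip_width: 0.0485
```

```bash
python3 - <<'E'
from h import *
togo(.549,-.016,.16,5)
E
```

```text
t 4.65 tcp [ 0.4373 -0.317   0.1576] xang 5.28 tilt [-0.0023  0.0015 -1.    ] F [ 0.42 -0.87 -1.45] w 0.0485
dp total [ 2.778 -5.789 -0.044] twist 0.028
```

drive_tool([
  [0.4,-0.83,0],
  [0.4,-0.83,0],
  [0.4,-0.83,0],
  [0.4,-0.83,0],
  [0.4,-0.83,0],
], hand=[0,0,0,0,0], twist=[0,0,0,0,0])

```text
clock: 5.28
tcp_pos: [0.5189, -0.1007, 0.1578]
ee_rot: [-0.0, 0.999, 0.044, -0.001]
contact_force: [0.1, -0.4, -0.9]
grip_width: 0.0482
```

drive_tool([
  [0.4,-0.83,0],
  [0.38,-0.8,0],
  [0,0,0],
  [0,0,0],
  [0,0,0],
], hand=[0,0,0,0,0], twist=[0,0,0,0,0])

```text
clock: 5.9
tcp_pos: [0.5505, -0.0192, 0.1582]
ee_rot: [0.0, 0.999, 0.043, -0.001]
contact_force: [1.2, 0.2, -1.0]
grip_width: 0.0483
```

```bash
python3 - <<'E'
from h import *
import pickle
togo(.549,-.0155,.13,5)
a,b=pickle.load(open("c.pkl","rb"))
A=cam("scene");B=cam("top");pickle.dump((A,B),open("c2.pkl","wb"))
save(A,"s2.png",(200,60,420,280),3);cv2.imwrite("pics/st.png",np.hstack([cv2.resize(c["color"][y0:y1,x0:x1,::-1],(395,395),interpolation=cv2.INTER_CUBIC) for c,(x0,x1,y0,y1) in((A,(210,350,100,240)),(B,(230,350,130,250)))]))
for n,c in(("scene",A),("top",B)):
    C=cloud(c);hsv=cv2.cvtColor(c["color"],cv2.COLOR_RGB2HSV);H,S,V=[hsv[...,i].astype(int) for i in range(3)]
    m=(abs(C[...,0]-.549)<.06)&(abs(C[...,1]+.0155)<.06)&(C[...,2]>.12)&(C[...,2]<.21)
    for tag,mm in(("orange",m&(S>150)&(H>5)&(H<18)),("white",m&(S<50)&(V>130))):
        P=C[mm]
        if len(P):print(n,tag,len(P),P.min(0).round(4),P.max(0).round(4))
# old spindle refined, tip & shaft & block top by depth
for n,c in(("scene",a),("top",b)):
    C=cloud(c)
    m=(np.hypot(C[...,0]-.549,C[...,1]+.0165)<.015)
    for lo,hi in((.045,.06),(.06,.07),(.07,.078),(.078,.09)):
        k=m&(C[...,2]>lo)&(C[...,2]<hi);P=C[k]
        if len(P):print(n,lo,len(P),P.min(0).round(4),P.max(0).round(4),P.mean(0).round(4))
    k=(np.hypot(C[...,0]-.556,C[...,1]+.101)<.03)&(C[...,2]>.08)
    print("block",cv2.minAreaRect(C[k][:,:2].astype(np.float32)),C[k].mean(0).round(4))
E
```

```text
t 5.9 tcp [ 0.5505 -0.0192  0.1582] xang 4.94 tilt [-0.0015 -0.001  -1.    ] F [ 1.16  0.24 -1.01] w 0.0483
dp total [-0.022 -0.078  0.563] twist -0.006
scene orange 185 [ 0.5406 -0.0442  0.1527] [ 0.5738 -0.0127  0.1949]
scene white 146 [ 0.5284 -0.0445  0.1505] [ 0.5741 -0.0014  0.2018]
scene 0.045 18 [ 0.5462 -0.0232  0.0458] [ 0.556  -0.0152  0.0598] [ 0.552  -0.0203  0.0534]
scene 0.06 16 [ 0.5463 -0.0223  0.0611] [ 0.5552 -0.0144  0.0693] [ 0.5517 -0.0193  0.0651]
scene 0.07 13 [ 0.5453 -0.0233  0.0722] [ 0.5543 -0.0145  0.0779] [ 0.5505 -0.019   0.0748]
scene 0.078 5 [ 0.5479 -0.0182  0.0785] [ 0.5516 -0.014   0.0816] [ 0.5498 -0.0163  0.0798]
block ((0.5571058988571167, -0.1019347533583641), (0.026285039260983467, 0.02010800875723362), 3.5911998748779297) [ 0.5581 -0.1023  0.0856]
top 0.045 6 [ 0.544  -0.0206  0.0461] [ 0.5479 -0.0108  0.0578] [ 0.5455 -0.0149  0.0509]
top 0.06 4 [ 0.5436 -0.0201  0.0621] [ 0.5491 -0.0106  0.0686] [ 0.5455 -0.0159  0.0648]
top 0.07 14 [ 0.5446 -0.02    0.071 ] [ 0.5549 -0.0104  0.078 ] [ 0.5489 -0.016   0.0742]
top 0.078 4 [ 0.5481 -0.0173  0.0782] [ 0.5506 -0.0126  0.0822] [ 0.5491 -0.015   0.0804]
block ((0.5562558174133301, -0.10111880302429199), (0.023928962647914886, 0.01984710805118084), 0.6049219965934753) [ 0.5563 -0.1009  0.0845]
```

View pics/st.png

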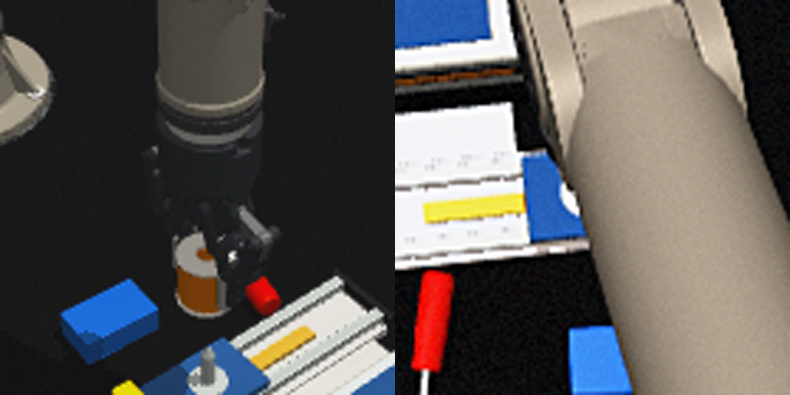

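The spool hangs upright (left crop 203,275), above and slightly short of the spindle (208,370). Fused spindle position is (0.549,-0.0158). I correct by about 4 mm along the rail and lower.

drive_tool([
  [-0.015,-0.075,0.2],
  [0,0,0.5],
  [0,0,0.4],
  [0,0,0.1],
  [0,0,0],
], hand=[0,0,0,0,0], twist=[0,0,0,0,0])

```text
clock: 6.62
tcp_pos: [0.55, -0.0137, 0.0986]
ee_rot: [-0.0, 0.999, 0.044, -0.0]
contact_force: [-0.0, 0.0, -0.7]
grip_width: 0.0486
```

```bash
python3 - <<'E'
from h import *
togo(.5495,-.0155,.046,5)
A=cam("scene");save(A,"s3.png",(230,150,330,250),6)
C=cloud(A);hsv=cv2.cvtColor(A["color"],cv2.COLOR_RGB2HSV);H,S,V=[hsv[...,i].astype(int) for i in range(3)]
m=(abs(C[...,0]-.549)<.04)&(abs(C[...,1]+.0155)<.04)&(C[...,2]>.088)&(C[...,2]<.13)&(S>150)&(H>5)&(H<18)
P=C[m];print(P.min(0),P.max(0))
E
```

```text
t 6.625 tcp [ 0.55   -0.0137  0.0986] xang 5.09 tilt [-5.e-04  1.e-04 -1.e+00] F [-0.03  0.05 -0.73] w 0.0486
dp total [-0.013  0.036  1.052] twist 0.009
[ 0.53942238 -0.03869244  0.09409153] [ 0.57356899 -0.00694245  0.12964213]
```

View pics/s3.png

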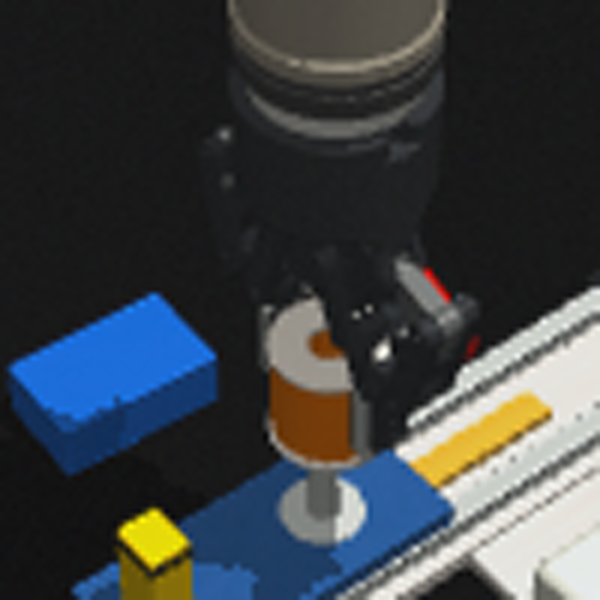

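The spool is centred above the spindle in the picture (spindle column x≈322, bore x≈322). It overshot about 1.8 mm along the rail, so I correct that and go down slowly.

drive_tool([
  [-0.01,0.035,0],
  [0,0,0.1],
  [0,0,0.1],
  [0,0,0.1],
  [0,0,0.1],
], hand=[0,0,0,0,0], twist=[0,0,0,0,0])

```text
clock: 7.3
tcp_pos: [0.5497, -0.0155, 0.0783]
ee_rot: [0.0, 0.999, 0.044, -0.0]
contact_force: [0.8, 1.5, -0.8]
grip_width: 0.0486
```

drive_tool([
  [0,0,0.12],
  [0,0,0.12],
  [0,0,0.12],
  [0,0,0.1],
  [0,0,0.06],
], hand=[0,0,0,0,0], twist=[0,0,0,0,0])

```text
clock: 7.92
tcp_pos: [0.5497, -0.0155, 0.0524]
ee_rot: [0.0, 0.999, 0.044, -0.0]
contact_force: [-0.3, 0.0, -0.0]
grip_width: 0.0484
```

drive_tool([
  [0,0,0.03],
  [0,0,0.03],
  [0,0,0.03],
  [0,0,0],
], hand=[0,0,0,0], twist=[0,0,0,0])

```text
clock: 8.43
tcp_pos: [0.5498, -0.0155, 0.0482]
ee_rot: [0.0, 0.999, 0.044, -0.0]
contact_force: [-0.7, 0.7, -1.0]
grip_width: 0.0486
```

drive_tool([
  [0,0,0.02],
  [0,0,0.02],
  [0,0,0.02],
  [0,0,0.02],
  [0,0,0],
], hand=[0,0,0,0,0], twist=[0,0,0,0,0])

```text
clock: 9.05
tcp_pos: [0.5498, -0.0156, 0.0458]
ee_rot: [0.001, 0.999, 0.044, -0.0]
contact_force: [-4.6, 0.0, 10.9]
grip_width: 0.0483
```

Firm contact (11 N) at the expected height, so the spool is seated. Now I release.

drive_tool([
  [0,0,-0.02],
  [0,0,0],
  [0,0,0],
  [0,0,0],
  [0,0,0],
], hand=[0.8,0.9,1,1,1], twist=[0,0,0,0,0])

```text
clock: 9.68
tcp_pos: [0.5497, -0.0155, 0.0452]
ee_rot: [0.0, 0.999, 0.044, -0.0]
contact_force: [0.1, 0.3, -0.8]
grip_width: 0.0852
```

drive_tool([
  [0,0,-0.3],
  [0,0,-0.6],
  [0,0,-0.7],
  [0,0,-0.4],
  [0,0,0],
], hand=[1,1,1,1,1], twist=[0,0,0,0,0])

```text
clock: 10.3
tcp_pos: [0.5514, -0.0153, 0.1478]
ee_rot: [0.0, 0.999, 0.044, 0.002]
contact_force: [-0.2, -0.7, -0.6]
grip_width: 0.0855
```

drive_tool([
  [0,0.5,0],
  [0,0.7,0],
  [0,0.5,0],
  [0,0,0],
], hand=[1,1,1,1], twist=[0,0,0,0])

```text
clock: 10.8
tcp_pos: [0.5565, -0.1027, 0.1442]
ee_rot: [0.0, 0.999, 0.042, -0.001]
contact_force: [-0.2, -0.8, 0.4]
grip_width: 0.0856
```

```bash
python3 - <<'E'
from h import *
togo(.5565,-.101,.05,5)
A=cam("scene");B=cam("top")
cv2.imwrite("pics/st4.png",np.hstack([cv2.resize(c["color"][y0:y1,x0:x1,::-1],(395,395),interpolation=cv2.INTER_CUBIC) for c,(x0,x1,y0,y1) in((A,(220,320,160,260)),(B,(230,350,130,250)))]))
for c in(A,B):
    C=cloud(c);hsv=cv2.cvtColor(c["color"],cv2.COLOR_RGB2HSV);H,S,V=[hsv[...,i].astype(int) for i in range(3)]
    m=(abs(C[...,0]-.549)<.04)&(abs(C[...,1]+.0155)<.04)&(C[...,2]>.078)&(C[...,2]<.1)&(S<60)&(V>120)
    P=C[m]
    if len(P): print(len(P),((P.min(0)+P.max(0))/2).round(4),np.ptp(P,axis=0).round(3),np.median(P[:,2]))
    k=(np.hypot(C[...,0]-.556,C[...,1]+.101)<.03)&(C[...,2]>.08)&(C[...,2]<.092)&(H>22)&(H<32)&(S>130)
    if k.sum(): print("block",C[k].mean(0).round(4),k.sum())
E
```

```text
t 10.8 tcp [ 0.5565 -0.1027  0.1442] xang 4.83 tilt [-2.e-03 -6.e-04 -1.e+00] F [-0.23 -0.8   0.37] w 0.0856
dp total [ 0.007 -0.036  1.884] twist -0.017
191 [ 0.551  -0.0164  0.0845] [0.049 0.049 0.01 ] 0.08633940320430904
block [ 0.5572 -0.1025  0.0857] 83
287 [ 0.5502 -0.0162  0.0839] [0.049 0.046 0.011] 0.08487466730497153
block [ 0.5545 -0.0954  0.0849] 31
```

View pics/st4.png

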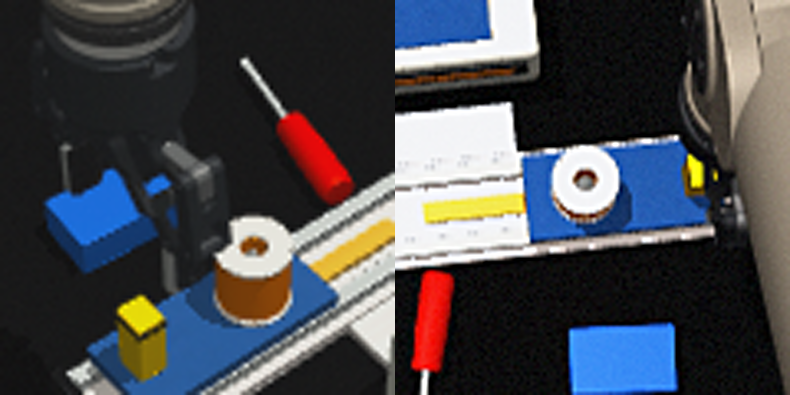

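The spool is seated upright (left crop 254,270; top view 586,185): top at z 0.086, centre about (0.550,-0.016). Next I grip the block.

drive_tool([
  [0,-0.03,0.5],
  [0,0,0.6],
  [0,0,0.5],
  [0,0,0.25],
  [0,0,0],
], hand=[1,1,1,1,1], twist=[0,0,0,0,0])

```text
clock: 11.52
tcp_pos: [0.5567, -0.0975, 0.0522]
ee_rot: [-0.0, 0.999, 0.045, -0.001]
contact_force: [0.4, 0.5, -0.7]
grip_width: 0.0851
```

drive_tool([
  [0,0,0],
  [0,0,0],
  [0,0,0],
  [0,0,0],
  [0,0,0],
], hand=[0,0,0,0,0], twist=[0,0,0,0,0], force=80)

```text
clock: 12.15
tcp_pos: [0.556, -0.099, 0.0535]
ee_rot: [0.0, 0.999, 0.044, -0.001]
contact_force: [-4.8, 0.2, 6.9]
grip_width: 0.0229
```

drive_tool([
  [0,0,0],
  [0,0,0],
  [0,0,0],
  [0,0,0],
  [0,0,0],
], hand=[0,0,0,0,0], twist=[0,0,0,0,0])

```text
clock: 12.78
tcp_pos: [0.556, -0.099, 0.0535]
ee_rot: [0.0, 0.999, 0.044, -0.001]
contact_force: [-4.3, 0.2, 6.4]
grip_width: 0.0228
```

```bash
python3 - <<'E'
from h import *
togo(.5565,-.101,.05,5)
E
```

```text
t 12.775 tcp [ 0.556  -0.099   0.0535] xang 5.03 tilt [-2.6e-03 -9.0e-04 -1.0e+00] F [-4.33  0.15  6.36] w 0.0228
dp total [0.007 0.04  0.071] twist 0.003
```

Gripped, width 23 mm (block is 24 mm). I slide +y along the rail (tool -y): first 32 mm of flat, then short steps by feel.

drive_tool([
  [0,-0.1,0],
  [0,-0.2,0],
  [0,-0.2,0],
  [0,-0.14,0],
  [0,0,0],
], hand=[0,0,0,0,0], twist=[0,0,0,0,0])

```text
clock: 13.4
tcp_pos: [0.5537, -0.0728, 0.0536]
ee_rot: [0.004, 0.999, 0.043, -0.001]
contact_force: [-1.8, -7.9, 5.4]
grip_width: 0.0231
```

drive_tool([
  [0,-0.02,0],
  [0,-0.02,0],
  [0,-0.02,0],
  [0,-0.02,0],
  [0,0,0],
], hand=[0,0,0,0,0], twist=[0,0,0,0,0])

```text
clock: 14.02
tcp_pos: [0.5535, -0.0701, 0.0535]
ee_rot: [0.004, 0.999, 0.042, -0.001]
contact_force: [-2.7, -12.2, 5.4]
grip_width: 0.023
```

```bash
python3 - <<'E'
from h import *
togo(.5565,-.101,.05,5)
A=cam("scene");save(A,"s5.png",(220,150,340,250),6)
C=cloud(A);hsv=cv2.cvtColor(A["color"],cv2.COLOR_RGB2HSV);H,S,V=[hsv[...,i].astype(int) for i in range(3)]
m=(abs(C[...,0]-.549)<.05)&(abs(C[...,1]-.0145)<.05)&(C[...,2]>.078)&(C[...,2]<.1)&(S<60)&(V>120)
P=C[m];print("spool",((P.min(0)+P.max(0))/2).round(4),np.ptp(P,axis=0).round(3))
print(bot.sense()["torque"],bot.sense()["joint_pos"])
E
```

```text
t 14.025 tcp [ 0.5535 -0.0701  0.0535] xang 4.86 tilt [-0.0013 -0.0087 -1.    ] F [ -2.67 -12.15   5.35] w 0.023
dp total [0.008 0.62  0.076] twist -0.014
spool [0.5467 0.0127 0.0855] [0.049 0.05  0.009]
[-1.84213109  0.50037564  0.21592134] [ 0.42275056  0.47114858 -0.47495659  1.91493231  0.2984982   0.8251575
 -0.12803043]
```

View pics/s5.png

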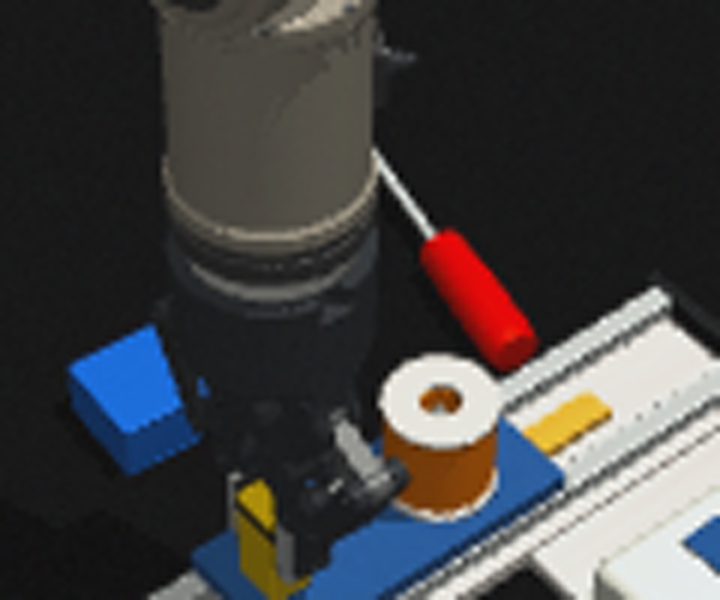

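The carriage and spool moved together by 29 mm (spool now at crop 440,400), with no slip visible. I continue and watch the force.

drive_tool([
  [0,-0.02,0],
  [0,-0.02,0],
  [0,-0.02,0],
  [0,-0.02,0],
  [0,0,0],
], hand=[0,0,0,0,0], twist=[0,0,0,0,0])

```text
clock: 14.7
tcp_pos: [0.5532, -0.0662, 0.0536]
ee_rot: [0.004, 0.999, 0.042, -0.001]
contact_force: [-2.4, -11.8, 5.8]
grip_width: 0.0228
```

drive_tool([
  [0,-0.02,-0.03],
  [0,-0.02,0],
  [0,-0.02,0],
  [0,-0.02,0],
  [0,0,0],
], hand=[0,0,0,0,0], twist=[0,0,0,0,0])

```text
clock: 15.32
tcp_pos: [0.5528, -0.0619, 0.0536]
ee_rot: [0.004, 0.999, 0.042, -0.001]
contact_force: [1.9, -10.3, -5.2]
grip_width: 0.0229
```

drive_tool([
  [0,-0.02,0],
  [0,-0.02,0],
  [0,-0.02,0],
  [0,-0.02,0],
  [0,0,0],
], hand=[0,0,0,0,0], twist=[0,0,0,0,0])

```text
clock: 15.95
tcp_pos: [0.5524, -0.058, 0.0536]
ee_rot: [0.004, 0.999, 0.042, -0.001]
contact_force: [1.2, -11.8, -5.1]
grip_width: 0.0226
```

drive_tool([
  [0,-0.02,0.013],
  [0,-0.02,0],
  [0,-0.02,0],
  [0,-0.02,0],
  [0,0,0],
], hand=[0,0,0,0,0], twist=[0,0,0,0,0])

```text
clock: 16.58
tcp_pos: [0.5521, -0.0541, 0.0536]
ee_rot: [0.004, 0.999, 0.042, -0.001]
contact_force: [0.8, -12.4, -0.5]
grip_width: 0.023
```

```bash
python3 - <<'E'
from h import *
togo(.5565,-.101,.05,5)
A=cam("scene")
C=cloud(A);hsv=cv2.cvtColor(A["color"],cv2.COLOR_RGB2HSV);H,S,V=[hsv[...,i].astype(int) for i in range(3)]
m=(abs(C[...,0]-.549)<.05)&(abs(C[...,1]-.026)<.05)&(C[...,2]>.078)&(C[...,2]<.1)&(S<60)&(V>120)
P=C[m];print("spool",((P.min(0)+P.max(0))/2).round(4),np.ptp(P,axis=0).round(3))
E
```

```text
t 16.575 tcp [ 0.5521 -0.0541  0.0536] xang 4.86 tilt [-0.0013 -0.0082 -1.    ] F [  0.85 -12.38  -0.47] w 0.023
dp total [0.009 0.941 0.079] twist -0.014
spool [0.5463 0.0279 0.085 ] [0.049 0.048 0.01 ]
```

drive_tool([
  [0,-0.02,0],
  [0,-0.02,0],
  [0,-0.02,0],
  [0,-0.02,0],
  [0,0,0],
], hand=[0,0,0,0,0], twist=[0,0,0,0,0])

```text
clock: 17.25
tcp_pos: [0.5518, -0.0499, 0.0536]
ee_rot: [0.004, 0.999, 0.042, -0.001]
contact_force: [-0.4, -10.9, 0.8]
grip_width: 0.0226
```

drive_tool([
  [0,-0.02,0],
  [0,-0.02,0],
  [0,-0.02,0],
  [0,-0.02,0],
  [0,0,0],
], hand=[0,0,0,0,0], twist=[0,0,0,0,0])

```text
clock: 17.88
tcp_pos: [0.5514, -0.046, 0.0536]
ee_rot: [0.004, 0.999, 0.042, -0.001]
contact_force: [0.0, -12.1, 0.1]
grip_width: 0.0228
```

drive_tool([
  [0,-0.02,0],
  [0,-0.02,0],
  [0,-0.02,0],
  [0,-0.02,0],
  [0,0,0],
], hand=[0,0,0,0,0], twist=[0,0,0,0,0])

```text
clock: 18.5
tcp_pos: [0.5511, -0.0421, 0.0536]
ee_rot: [0.004, 0.999, 0.042, -0.001]
contact_force: [0.9, -11.4, -0.3]
grip_width: 0.0227
```

drive_tool([
  [0,-0.02,0],
  [0,-0.02,0],
  [0,-0.02,0],
  [0,-0.02,0],
  [0,0,0],
], hand=[0,0,0,0,0], twist=[0,0,0,0,0])

```text
clock: 19.12
tcp_pos: [0.5503, -0.0331, 0.0536]
ee_rot: [0.001, 0.999, 0.043, -0.001]
contact_force: [-1.9, -2.9, 1.9]
grip_width: 0.0231
```

The carriage jumped forward 9 mm and the drag fell from 12 to 3 N: the ball has dropped into the notch. I check that it resists further pushing with two +2 mm pushes.

drive_tool([
  [0,-0.02,0],
  [0,-0.02,0],
  [0,0,0],
  [0,0,0],
], hand=[0,0,0,0], twist=[0,0,0,0])

```text
clock: 19.62
tcp_pos: [0.5501, -0.0304, 0.0536]
ee_rot: [0.001, 0.999, 0.044, -0.001]
contact_force: [-3.8, -6.2, 3.2]
grip_width: 0.0234
```

drive_tool([
  [0,-0.02,0],
  [0,-0.02,0],
  [0,0,0],
  [0,0,0],
], hand=[0,0,0,0], twist=[0,0,0,0])

```text
clock: 20.12
tcp_pos: [0.55, -0.0302, 0.0535]
ee_rot: [0.002, 0.999, 0.044, -0.001]
contact_force: [-3.2, -8.6, 2.6]
grip_width: 0.0229
```

drive_tool([
  [0,-0.02,0],
  [0,-0.02,0],
  [0,-0.02,0],
  [0,0,0],
  [0,0,0],
], hand=[0,0,0,0,0], twist=[0,0,0,0,0])

```text
clock: 20.75
tcp_pos: [0.55, -0.03, 0.0536]
ee_rot: [0.004, 0.999, 0.043, -0.001]
contact_force: [-2.7, -13.2, 1.4]
grip_width: 0.0231
```

```bash
python3 - <<'E'
from h import *
togo(.5565,-.101,.05,5)
A=cam("scene");save(A,"s6.png",(220,150,340,250),6)
C=cloud(A);hsv=cv2.cvtColor(A["color"],cv2.COLOR_RGB2HSV);H,S,V=[hsv[...,i].astype(int) for i in range(3)]
m=(abs(C[...,0]-.547)<.05)&(abs(C[...,1]-.052)<.04)&(C[...,2]>.078)&(C[...,2]<.1)&(S<60)&(V>120)&(C[...,0]<.6)
P=C[m];print("spool",((P.min(0)+P.max(0))/2).round(4),np.ptp(P,axis=0).round(3),np.median(P[:,2]))
E
```

```text
t 20.75 tcp [ 0.55   -0.03    0.0536] xang 4.93 tilt [-0.0016 -0.0075 -1.    ] F [ -2.75 -13.22   1.44] w 0.0231
dp total [0.007 1.425 0.082] twist -0.007
spool [0.5451 0.0521 0.0857] [0.048 0.047 0.01 ] 0.08650587833927591
```

View pics/s6.png

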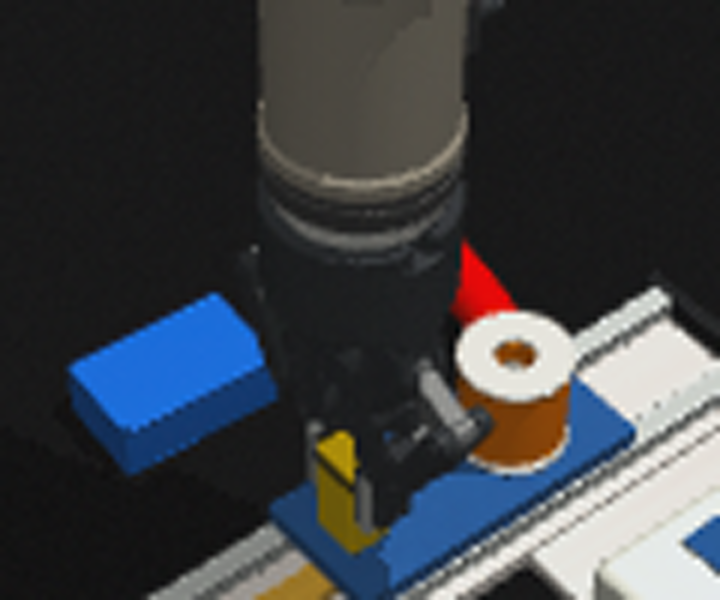

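The carriage stays put at y -0.030 under 13 N, more than the flat drag, with the spool upright (crop 515,375) and the block gripped. I ease the push back and check that it stays still.

drive_tool([
  [0,0.02,0],
  [0,0.02,0],
  [0,0.01,0],
  [0,0,0],
  [0,0,0],
], hand=[0,0,0,0,0], twist=[0,0,0,0,0])

```text
clock: 21.42
tcp_pos: [0.5501, -0.0301, 0.0536]
ee_rot: [0.002, 0.999, 0.043, -0.001]
contact_force: [-2.7, -9.8, 2.7]
grip_width: 0.0227
```

drive_tool([
  [0,0,0],
  [0,0,0],
  [0,0,0],
  [0,0,0],
  [0,0,0],
], hand=[0,0,0,0,0], twist=[0,0,0,0,0])

```text
clock: 22.05
tcp_pos: [0.5501, -0.0301, 0.0536]
ee_rot: [0.002, 0.999, 0.043, -0.001]
contact_force: [-2.7, -9.9, 3.8]
grip_width: 0.0226
```

Stationary. To rule out plain stiction, I probe at a higher push, clearly above flat drag, then ease off.

drive_tool([
  [0,-0.025,0],
  [0,-0.025,0],
  [0,-0.025,0],
  [0,-0.025,0],
  [0,0,0],
], hand=[0,0,0,0,0], twist=[0,0,0,0,0])

```text
clock: 22.68
tcp_pos: [0.55, -0.03, 0.0536]
ee_rot: [0.005, 0.999, 0.042, -0.001]
contact_force: [-1.8, -18.6, 2.3]
grip_width: 0.0231
```

drive_tool([
  [0,0.025,0],
  [0,0.025,0],
  [0,0.025,0],
  [0,0.025,0],
  [0,0,0],
], hand=[0,0,0,0,0], twist=[0,0,0,0,0])

```text
clock: 23.3
tcp_pos: [0.5501, -0.0301, 0.0536]
ee_rot: [0.002, 0.999, 0.043, -0.001]
contact_force: [-2.6, -9.9, 2.8]
grip_width: 0.0232
```

drive_tool([
  [0,0,0],
  [0,0,0],
  [0,0,0],
  [0,0,0],
], hand=[0,0,0,0], twist=[0,0,0,0])

```text
clock: 23.8
tcp_pos: [0.5501, -0.0301, 0.0536]
ee_rot: [0.002, 0.999, 0.043, -0.001]
contact_force: [-3.0, -9.7, 1.3]
grip_width: 0.0232
```

It held against 18.6 N without moving, so the carriage is in the notch. I hand in now.

```bash
python3 -c "
from workcell import job_done
print(job_done())"
```

```text
the job is handed in; nothing more can be done
None
```

The orange spool is on the spindle and released, and the carriage is in its notch with the block still gripped. I handed the job in at about 24 s of the 72 s allowed; no verdict is reported.

**Spool:** I lowered it until it bore on the plate at 11 N at the expected height, then let go. In the last picture it stood upright, with its top at z 0.086 as it should be. Its centre followed the carriage along the rail.

**Notch:** After about 57 mm of sliding, the carriage jumped forward 9 mm and the push needed fell from about 12 N to 3 N. It crept another 3 mm and then stayed put at TCP y -0.030, holding against pushes of 13 N and 18.6 N. I eased the push to about 10 N, and the carriage stayed still with the grip set to 80 N.

**What disagreed:** The drag I measured on the flat was about 12 N, not the 2 N stated, and I did not find out why. The ball's depth cannot be read directly, so the notch is inferred from the jump and the resistance. I did not measure the bystanders again at the end. The blue box and the screwdriver, the only two in my last pictures, looked undisturbed.

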